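# Take the steel stack apart and load the welding jig

## Task

Load the welding jig: take the stack of steel pieces apart and lower each piece flat into the nest of its own shape, between the stops: the hex nut on the hexagonal nest, the round flange on the round nest, the oblong base plate in the oblong nest, lying the same way as it. Also take the thick pin from the wooden rack and seat it in the hole of the square socket block, its collar resting on the block. Set things down rather than dropping them, and leave the two slim pins standing in the rack as they are.

Things in the scene. Friction and masses are not known exactly. Their poses are not given: they have to be found in the camera images.
- hex_nut: large bare-steel hexagon nut, top of the stack at the start; 36 mm across flats (41.5 mm across corners), 20 mm high, 22 mm hole, about 0.11 kg. Origin: centre of its underside, z up, x square to one pair of flats (the other pairs at 60 and 120 degrees).
- flange: plain round bare-steel flange disc, middle of the stack at the start (up to 9 mm off the plate's centre), 54 mm across, 20 mm thick, six small dark bolt-hole marks on top, about 0.33 kg. Origin: centre of its underside, z up.
- base_plate: oblong bare-steel base plate, bottom of the stack, lying on the bench: 90 mm (its x) by 60 mm (its y) by 16 mm thick, a dark hole mark near each corner, about 0.7 kg. Origin: centre of its underside, z up. A half turn makes no difference.
- thick_pin: steel shouldered pin in one of the rack's three holes, the one with wide collar and thick handle. From the foot up: shaft 14 mm across, 28 long; collar 34 across, 5 thick; round handle 22 across, 34 long (67 in all). 0.17 kg. Origin: centre of its foot, z up; at the start y runs along the rack's row. Too little room for a finger between two handles: grip across the row, from its two long sides.
- slim_pin_a: bystander, to be left alone: slim steel pin standing in the rack, collar 26 mm and handle 10 mm across, heights as the thick pin. Origin: centre of its foot, z up, y along the row. The rack: fixed wooden block 50 x 120 mm, 34 high, three 18 mm holes 36 mm apart in a row; collars rest on its top, feet 6 mm and handle tops 73 mm above the bench.
- slim_pin_b: bystander, to be left alone: slim steel pin standing in the rack, collar 26 mm and handle 10 mm across, heights as the thick pin. Origin: centre of its foot, z up, y along the row. Rack: see slim_pin_a.
- oblong_nest: fixed nest for the base plate: oblong aluminium plate 124 mm (its x) by 94 mm (its y), 5 mm thick, with four dark L-shaped corner stops, 10 mm high above it, reaching 12 mm in from the corners, leaving 106 by 76 mm between them; the middle of each side is open. Origin: centre of its underside on the bench, z up; the plate's seat is 5 mm above it.
- round_nest: fixed nest for the flange: round aluminium plate 96 mm across, 5 mm thick, with four dark posts 8 mm across and 10 mm high above it, centred at x and y = +/-27.6 mm; free circle between them 70 mm. Fingers fit between posts along its x or y. Origin: centre of its underside on the bench, z up; the seat is 5 mm above it.
- hex_nest: fixed nest for the nut: hexagonal aluminium plate 80 mm across flats, 5 mm thick, with four dark posts 8 mm across and 10 mm high above it, centred at x and y = +/-23.2 mm; free circle between them 57 mm; the nut may lie turned any way. Fingers fit between posts along its x or y. Origin: centre of its underside on the bench, z up; the seat is 5 mm above it.
- pin_socket: fixed square aluminium socket block 60 by 60 by 34 mm high with an upright 22 mm through hole in the middle, for the thick pin. Seated, the pin's collar rests on the block's top and its foot is 6 mm above the bench. Origin: centre of its underside on the bench, z up.
Things that resemble listed ones, but are neither listed nor needed, are in the scene too. Leave any purple look-alike of the flange alone.

How it is judged:
By the outcome, as a careful person would: the job done as asked, in the order asked, and still so for the second after the job is handed in, with the robot touching nothing.
It also fails if it takes over 133 s, if anything falls off the work surface, if the arm or the gripper's body presses on something with over 40 N, if the wrist force passes 120 N, or if a joint passes its speed limit or range.

## Robot

A 6-joint arm with a two-finger parallel gripper is mounted at the origin on the work surface. World frame = base frame: x ahead of the robot, y to its left, z up, the work surface at z = 0. Lengths are in m, angles in rad, forces in N, time in s.
With the tool pointing down it reaches from about 0.35 to 0.925 m from the base axis. Payload 6.4 kg.
Tool frame: the origin (TCP) lies between the finger pads; the fingertips stand 22 mm ahead of it and the grasp point (between the pads) lies 3 mm ahead of it; z points along the fingers, y is the line along which they close (so a half turn about z gives the same grasp; the last joint's range is limited). The gripper opens to 94 mm and grips with 3 to 60 N. Pads are 16 mm wide; open, the fingers measure 119 mm over their backs; the gripper's body (75 mm by 177 mm) begins 78 mm behind the grasp point.
Start: joints at [-1.409, 0.245, 1.558, -0, 1.339, -0.174], TCP at [0.214, -0.614, 0.227] pointing down, gripper open.
Joint ranges: [-3.13, 3.13], [-1.02, 2.26], [0.13, 2.54], [-0.95, 4.09], [0.21, 2.88], [-2.74, 2.74]. Speed limits (rad/s): [2.57, 2.57, 3.14, 3.14, 3.14, 3.14].

## Interface

Orientations are given as a unit quaternion [w, x, y, z].
In Python, from workcell import goto, servo_line, set_joints, open_gripper, grasp, pause, inverse_kinematics, state, snapshot, get_calibration, PlanningError, finish_job gives the robot as it stands. The module is installed in compiled form; this text tells all that it offers. Calls block until the motion is done:
- goto(position, orientation): joint-space move of the TCP to a pose.
- servo_line(position, frame=None, rate=0.15): straight line of the TCP; frame=None keeps the orientation; rate is the mean speed in m/s.
- set_joints(angles): joint-space move.
- open_gripper() and grasp(force=None): open the fingers fully, or close them until they stop; force is the grip in N (None keeps the last).
- pause(seconds).
- inverse_kinematics(position, orientation): joint angles nearest the present ones, or None.
- state(): the state.
- snapshot(name): name is "side" or "top"; returns the picture (384x512x3 uint8, red, green, blue); there is no depth.
- get_calibration(name): a dict with "fx", "fy", "cx", "cy" (pixels), "R" (3x3) and "t" (3): a world point X has camera coordinates R X + t. Camera axes: x right, y down, z forward; pixel columns grow to the right and rows downward; lengths in m; the calibration is good to about 2 mm. A picture is of the moment at which its call begins. get_calibration takes no time and is no camera call.
A pose or a line that the arm cannot do raises PlanningError and nothing moves.
- finish_job(): hands the job in; it is judged then, once.
The state is a dict: "time_s": time; "joints": joint angles; "qvel": joint speeds; "joint_torque": joint torques, N m; "eef_pos": TCP position; "ee_rot": TCP orientation; "force": force on the tool from outside, world axes, zero at the start; "wrist_torque": the same for the moment, N m; "width": finger opening in m; "finger_force": force on a finger pad.
Only numpy, scipy, OpenCV 4.12 (cv2) and the standard library are available. Lean on these libraries where they do the work, as an engineer would, in place of code of your own. Each camera call takes 0.05 s, during which the arm holds its last target. There are 200 camera calls.

## Working session

There is one attempt and no reset: what is moved stays moved. The work goes in short steps, each a Python script; the robot and the scene stay as the last script left them, time stands still between calls to the robot, and variables do not carry over. Pictures are saved under pics/ and viewed, at most 14 in all, crops included, and the job is handed in when it is done.

```bash
mkdir -p pics; python3 - <<'E'
from workcell import *
import cv2
for n in("top","side"):
    im=snapshot(n); cv2.imwrite(f"pics/{n}0.png",cv2.resize(im[:,:,::-1],(800,600),interpolation=cv2.INTER_CUBIC))
    cv2.imwrite(f"{n}raw.png",im[:,:,::-1])
    print(get_calibration(n))
print(state())
E
```

```text
{'fx': 447.19203915475174, 'fy': 447.19203915475174, 'cx': 256.732307638758, 'cy': 191.88106816374494, 'R': array([[ 0.01706094, -0.99983384, -0.00642003],
       [-0.99365437, -0.01624084, -0.1112979 ],
       [ 0.11117514,  0.00827814, -0.99376635]]), 't': array([-0.04350618,  0.52792865,  1.18170963])}
{'fx': 412.37184381745953, 'fy': 412.37184381745953, 'cx': 251.28976019015926, 'cy': 191.56332810778795, 'R': array([[-0.71534395, -0.69846618,  0.02068871],
       [-0.49547973,  0.48613058, -0.71984505],
       [ 0.49273001, -0.52518764, -0.6938264 ]]), 't': array([0.35063244, 0.32634352, 1.00828134])}
{'time_s': 0.1, 'joints': array([-1.40908526e+00,  2.45734367e-01,  1.55887911e+00, -4.46792388e-05,
        1.33869226e+00, -1.74115697e-01]), 'qvel': array([ 1.06004593e-04,  9.45998761e-04, -4.32404428e-03, -1.96852239e-04,
       -2.26749992e-05,  9.24845558e-04]), 'joint_torque': array([ 1.25833526e-04, -4.16913486e+01, -3.15525591e+01,  6.86437497e-02,
        3.09686002e-02, -6.19615548e-05]), 'eef_pos': array([ 0.21411077, -0.61319337,  0.22646882]), 'ee_rot': array([-8.56658911e-04,  9.85934416e-01,  1.67130467e-01, -1.64232447e-05]), 'force': array([ 0.42845849, -0.1348773 , -0.2711002 ]), 'wrist_torque': array([0.02183067, 0.03042986, 0.0002958 ]), 'finger_force': 0.0, 'width': 0.09389957509597992}
```

View pics/top0.png

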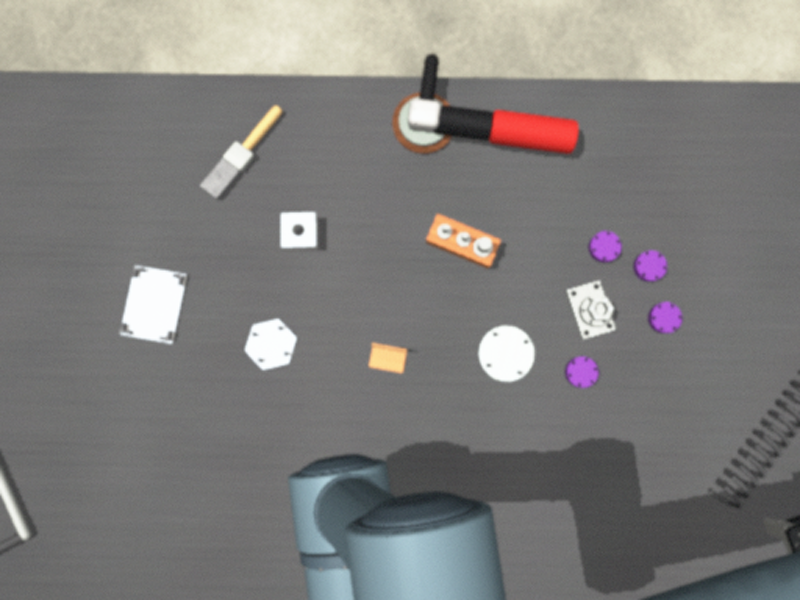

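View pics/side0.png

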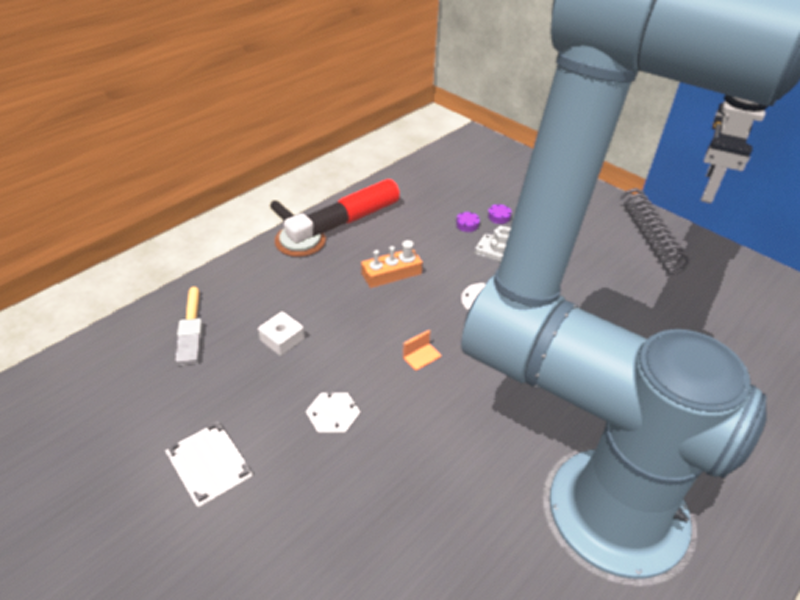

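The top view (800x600) shows these pieces:
- Oblong nest at (154,304), hex nest at (271,344), round nest at (507,353), socket at (298,230).
- Rack at (464,240). The thick pin is the right-hand one at (484,245), with the widest collar and handle. The slim pins are at (445,231) and (464,239).
- Stack at (592,310). The four purple discs around it are look-alikes.

Next I'll enlarge the stack and rack, and measure the fixed things.

```bash
cat > h.py <<'E'
import numpy as np, cv2
from workcell import *
def ray(n,uv,z):
    c=get_calibration(n);R,t=c["R"],c["t"]
    d=R.T@np.array([(uv[0]-c["cx"])/c["fx"],(uv[1]-c["cy"])/c["fy"],1.]);o=-R.T@t
    return (o+d*(z-o[2])/d[2])[:2]
def blobs(n,im,lo,amin,z,sat=60):
    hsv=cv2.cvtColor(im,cv2.COLOR_RGB2HSV)
    m=((hsv[...,2]>lo)&(hsv[...,1]<sat)).astype(np.uint8)
    out=[]
    for c in cv2.findContours(m,cv2.RETR_EXTERNAL,cv2.CHAIN_APPROX_NONE)[0]:
        if cv2.contourArea(c)<amin: continue
        h=cv2.convexHull(c)[:,0].astype(float)
        w=np.array([ray(n,p,z) for p in h])
        (cx,cy),(a,b),th=cv2.minAreaRect((w*1e3).astype(np.float32))
        u=h.mean(0); out.append((np.round(cv2.minAreaRect(h.astype(np.float32))[0],1),round(cx,1),round(cy,1),round(a,1),round(b,1),round(th,1)))
    return out
E
python3 - <<'E'
from h import *
im=cv2.imread("topraw.png")[:,:,::-1].copy()
for b in blobs("top",im,150,120,.005): 
    if b[0][1]>120 and b[0][1]<260: print(b)
s=cv2.imread("sideraw.png"); t=im[:,:,::-1]
A=cv2.resize(t[170:225,350:405],(400,400),interpolation=cv2.INTER_CUBIC)
B=cv2.resize(t[130:175,268:323],(400,327),interpolation=cv2.INTER_CUBIC)
o=np.zeros((400,800,3),np.uint8);o[:,:400]=A;o[:327,400:]=B
cv2.imwrite("pics/c1.png",o)
E
```

```text
(array([324., 226.]), 440.6, -220.2, 98.3, 98.7, 0.9)
(array([173., 220.]), 450.0, 194.2, 94.3, 84.7, 46.5)
(array([379.1, 197.3]), 521.8, -371.7, 94.7, 70.2, 17.9)
(array([ 97.5, 194.3]), 517.6, 405.8, 99.5, 130.4, 81.6)
(array([190.5, 146.5]), 656.1, 153.0, 66.3, 64.6, 1.8)
```

View pics/c1.png

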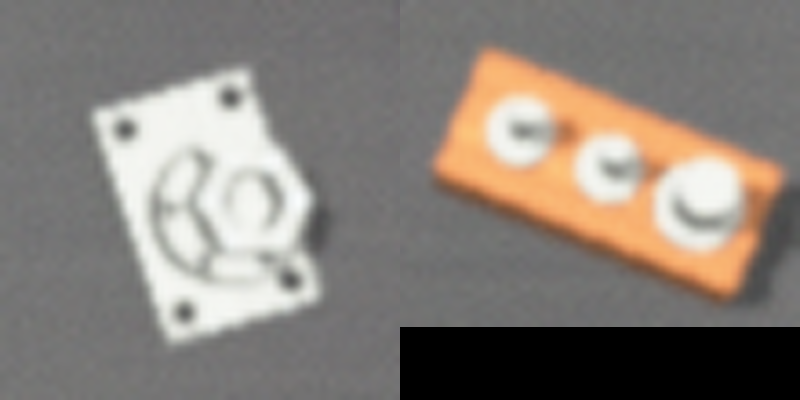

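The crop shows the stack with the nut hole at crop (251,197) and the flange arc around (229,206). In the rack, the thick pin is clearly the right one at crop (705,195), and its handle is much wider than the slim ones. Next come the post, stop and hole positions, plus a contrast crop of the nut.

```bash
python3 - <<'E'
from h import *
im=cv2.imread("topraw.png"); g=cv2.cvtColor(im,cv2.COLOR_BGR2GRAY)
def dark(n,g,u,v,r,zt,thr=120):
    y0,x0=int(v-r),int(u-r); K=6
    p=cv2.resize(g[y0:y0+2*r,x0:x0+2*r],None,fx=K,fy=K,interpolation=cv2.INTER_CUBIC)
    w=(p>thr).astype(np.uint8)
    c=max(cv2.findContours(w,cv2.RETR_EXTERNAL,cv2.CHAIN_APPROX_NONE)[0],key=cv2.contourArea)
    hull=np.zeros_like(w);cv2.fillPoly(hull,[cv2.convexHull(c)],1);hull=cv2.erode(hull,np.ones((5,5)))
    d=((p<185)&(hull>0)).astype(np.uint8)
    n_,l,s,cc=cv2.connectedComponentsWithStats(d)
    for i in range(1,n_):
        if s[i,4]>40:
            uv=(cc[i]+.5)/K-.5+[x0,y0]; print(n,np.round(uv,1),s[i,4]/36,np.round(ray(n,uv,zt)*1e3,1))
    hh=(cv2.convexHull(c)[:,0]+.5)/K-.5+[x0,y0]
    return hh
for nm,u,v,r,zt,zp in (("round",324,226,24,.015,.005),("hex",173,220,22,.015,.005),("obl",97.5,194.3,32,.015,.005),("sock",190.5,146.5,18,.034,.034)):
    print(nm); hh=dark("top",g,u,v,r,zt)
    w=np.array([ray("top",p,zp) for p in hh])*1e3
    print(" rect",np.round(np.hstack([np.r_[q] for q in cv2.minAreaRect(w.astype(np.float32))]),1), "circ",cv2.minEnclosingCircle(w.astype(np.float32)))
    if nm=="hex": print(np.round(cv2.approxPolyDP(w.astype(np.float32)[:,None],6,True)[:,0]))
hsv=cv2.cvtColor(im,cv2.COLOR_BGR2HSV)
m=((hsv[...,0]<20)&(hsv[...,1]>100)&(hsv[...,2]>190)).astype(np.uint8); m[:, :262]=0;m[:,330:]=0;m[:125]=0;m[180:]=0
pts=np.argwhere(m)[:,::-1]; w=np.array([ray("top",p,.034) for p in pts])*1e3
print("rack",cv2.minAreaRect(w.astype(np.float32)))
f=lambda c,o:((np.array(c)+.5)/7.2727-.5)+o
print("nut",ray("top",f((251,197),[350,170]),.056),"flange",ray("top",f((229,206),[350,170]),.036))
print("pin top",ray("top",f((312,187),[268,130]),.073),"collar",ray("top",f((300,205),[268,130]),.039))
c=g[172:222,355:405].astype(float); c=np.clip((c-120)/(255-120),0,1)**2*255
A=cv2.resize(c.astype(np.uint8),(600,600),interpolation=cv2.INTER_CUBIC); cv2.imwrite("pics/c2.png",A)
E
```

```text
round
top [324.4 222.4] 167.83333333333334 [ 449.7 -219.7]
top [316.5 213.5] 2.1944444444444446 [ 473.5 -198.4]
top [336.2 218.3] 2.5 [ 461.5 -252. ]
top [312.4 233.3] 2.1944444444444446 [ 419.6 -187.3]
top [332.2 238.1] 1.5277777777777777 [ 407.8 -240.9]
 rect [ 441.7 -220.2  107.4  107.    86.6] circ ((444.2197265625, -218.88717651367188), 56.92213821411133)
hex
top [174.4 220.1] 114.58333333333333 [449.1 188.5]
top [179.3 209.6] 2.1944444444444446 [478.  176.2]
top [162.8 213.6] 2.3055555555555554 [466.3 220.8]
top [182.9 226. ] 1.8611111111111112 [433.6 164.6]
top [166.6 230.2] 2.6944444444444446 [421.5 208.5]
 rect [449.9 194.6 100.4  91.6  48.2] circ ((450.7679748535156, 193.6144256591797), 51.230194091796875)
[[499. 182.]
 [467. 145.]
 [413. 161.]
 [401. 206.]
 [436. 242.]
 [488. 228.]]
obl
top [ 95.6 193.8] 327.8333333333333 [517.7 407.8]
 rect [517.6 406.3 105.8 136.3  80.9] circ ((517.80224609375, 404.67041015625), 82.39788055419922)
sock
top [190.2 145.5] 84.38888888888889 [652.4 149.2]
top [190.5 146.7] 38.583333333333336 [649.2 148.3]
 rect [649.7 148.4  70.1  69.8   1.6] circ ((650.5542602539062, 148.85476684570312), 46.416263580322266)
rack ((636.5621948242188, -140.2154083251953), (120.86326599121094, 51.353675842285156), 67.92965698242188)
nut [ 0.51840862 -0.3712936 ] flange [ 0.5170511  -0.36869126]
pin top [ 0.62292307 -0.17480638] collar [ 0.62275934 -0.17418205]
```

View pics/c2.png

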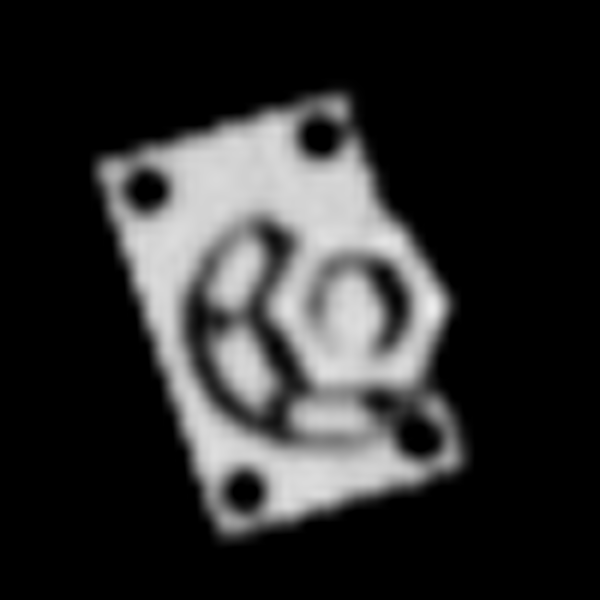

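The nut is centred near crop (356,305). Its lower flat is horizontal, so one flat pair faces world x. The plate corners are (97,160), (345,92), (467,462) and (220,537). The stack is unambiguous because it's the only bare-steel one and the purple discs differ. Post spacings of 46.4 and 55 mm match the description, and the rack row prediction agrees with the pin-top ray. Moving the nut first.

```bash
cat >> h.py <<'E'
from scipy.spatial.transform import Rotation as Ro
def quat(deg):
    a=np.radians(deg);c,s=np.cos(a),np.sin(a)
    return np.roll(Ro.from_matrix(np.array([[-s,c,0],[c,s,0],[0,0,-1]])).as_quat(),1)
def best(xy,z,deg):
    "half-turn choice with the smaller last-joint angle"
    c=[(abs(q[5]),d) for d in (deg,deg+180) if (q:=inverse_kinematics([*xy,z],quat(d))) is not None]
    return quat(min(c)[1])
def pick(xy,z,deg,F,lift=.15):
    q=best(xy,z+.1,deg); goto([*xy,z+.1],q); servo_line([*xy,z+.03],rate=.2); servo_line([*xy,z],rate=.06)
    grasp(F); pause(.3); s=state(); print("width",s["width"],"ff",s["finger_force"],"t",s["time_s"],"z",s["eef_pos"][2])
    servo_line([*xy,z+.03],rate=.06); servo_line([*xy,z+lift],rate=.2); print("held",state()["width"])
def lower(xy,z,deg,hi=.12):
    q=best(xy,z+hi,deg); goto([*xy,z+hi],q); servo_line([*xy,z+.025],rate=.2); servo_line([*xy,z+.004],rate=.05); pause(.3)
    f0=state()["force"][2]
    for k in range(8):
        zz=z+.003-.001*k; servo_line([*xy,zz],rate=.02); pause(.1); df=state()["force"][2]-f0
        if df>3: break
    s=state();print("contact target",round(zz,4),"vs",z,"df",df,"F",np.round(s["force"],1),"t",s["time_s"])
    return zz
def release(xy,zz):
    open_gripper(); pause(.2); servo_line([*xy,zz+.03],rate=.08); servo_line([*xy,zz+.13],rate=.25)
def save(n,path,x0,y0,x1,y1,k):
    im=snapshot(n)[:,:,::-1]; cv2.imwrite(path.split('/')[-1].replace('.png','_raw.png'),im)
    cv2.imwrite(path,cv2.resize(im[y0:y1,x0:x1],None,fx=k,fy=k,interpolation=cv2.INTER_CUBIC))
E
python3 - <<'E'
from h import *
f=lambda c:((np.array(c)+.5)/12-.5)+[355,172]
nut=ray("top",f((356.5,305)),.056); print("nut",nut)
P=np.array([ray("top",f(c),.016) for c in ((97,160),(345,92),(467,462),(220,537))])*1e3
print("plate",P.mean(0),np.linalg.norm(P-np.roll(P,1,0),axis=1),np.degrees(np.arctan2(*(P[1]-P[2])[::-1])),np.degrees(np.arctan2(*(P[0]-P[3])[::-1])))
pick(nut,.060,0,25)
E
```

```text
nut [ 0.51761439 -0.37172619]
plate [ 519.9422911  -365.92435092] [89.772687   59.09052943 88.29016843 58.89453544] 17.388839741201746 17.507818110753174
width 0.03584919071338194 ff 24.966610400006175 t 3.9417 z 0.060019106380096866
held 0.03559624998019278
```

```bash
python3 - <<'E'
from h import *
xy=[.4498,.1925]
z=lower(xy,.060-.036+.005,15.4); release(xy,z)
save("top","pics/n1.png",350,170,400,220,12); im=cv2.imread("n1_raw.png")
A=cv2.resize(im[170:225,350:405],(400,400),interpolation=cv2.INTER_CUBIC);B=cv2.resize(im[195:245,145:195],(400,400),interpolation=cv2.INTER_CUBIC)
cv2.imwrite("pics/n2.png",np.hstack([A,B]))
E
```

```text
contact target 0.028 vs 0.029 df 8.831783306651236 F [-4.4 -1.2  8.1] t 10.6417
```

View pics/n2.png

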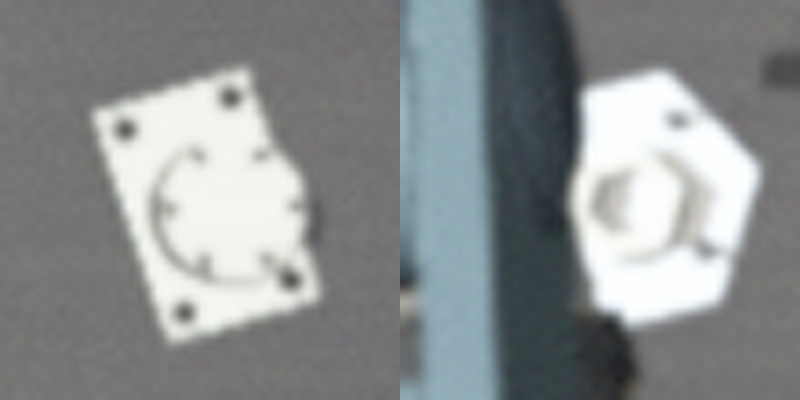

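The nut lies flat between the posts. The six flange bolt marks at crop (198,155), (261,155), (295,206), (265,261), (204,262) and (168,208) give its centre at (231.8,207.8). Next, the flange.

```bash
python3 - <<'E'
from h import *
c=ray("top",(np.array([231.8,207.8])+.5)/7.2727-.5+[350,170],.036); print(c)
pick(c,.040,-11.6,40)
if state()["width"]>.05:
    xy=[.4406,-.2197]; z=lower(xy,.040-.016+.005,-11.6); release(xy,z); goto([.45,.0,.3],quat(0))
    save("top","pics/f1.png",290,170,410,250,6.6)
E
```

```text
[ 0.51640035 -0.36971342]
width 0.053220125452208354 ff 40.000006556510925 t 17.175 z 0.040093300024620304
held 0.053120947758470774
contact target 0.028 vs 0.029 df 11.188226886498642 F [-4.2  3.3  6.9] t 22.5417
```

View pics/f1.png

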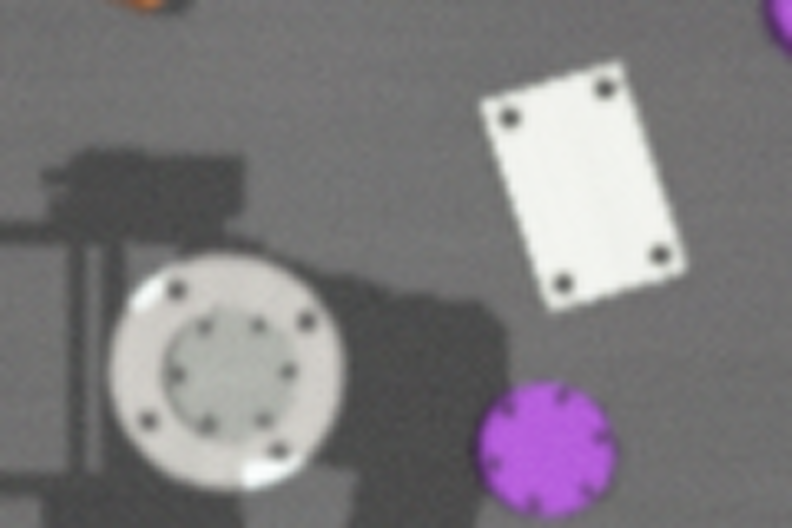

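The flange sits flat, its centre (231,374) against a post mean of (228,370). The plate is unchanged, centred at (584,186). Next, the plate.

```bash
python3 - <<'E'
from h import *
pick([.5199,-.3659],.025,107.45,60)
if state()["width"]>.055:
    xy=[.5176,.4062]; z=lower(xy,.030,80.9); release(xy,z); goto([.45,-.2,.3],quat(0))
    save("top","pics/p1.png",60,160,140,230,7.5)
    save("top","pics/p2.png",140,195,200,245,10)
E
```

```text
width 0.05917544531402939 ff 59.99953508377075 t 29.2833 z 0.02522846391008359
held 0.05960494007227497
contact target 0.029 vs 0.03 df 10.54982763768291 F [-3.5 -3.5  4.9] t 36.65
```

View pics/p1.png

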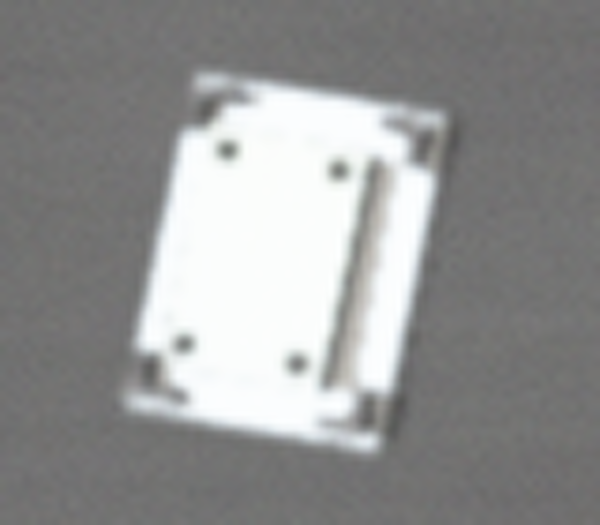

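View pics/p2.png

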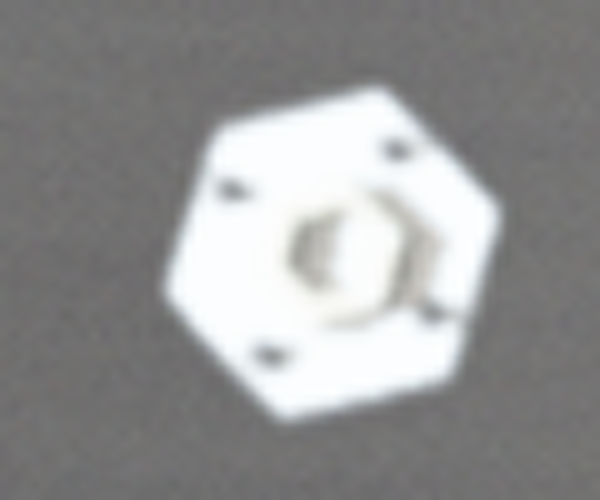

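The plate lies level inside the four stops, its marks averaging (262,257). The nut is within its posts, which average (333,252). I'll check the plate offset numerically and then do the pin with a guarded descent.

```bash
python3 - <<'E'
from h import *
f=lambda c:(np.array(c)+.5)/7.5-.5+[60,160]
print("plate",ray("top",f((261.75,257)),.021),"nest",ray("top",f((288,260)),.005))
pick([.6229,-.1743],.063,-22.1,35)
if state()["width"]>.018:
    xy=[.6493,.1484]; q=best(xy,.18,-22.1); goto([*xy,.183],q); servo_line([*xy,.097],rate=.2); pause(.3)
    save("side","pics/s0.png",150,170,230,240,8)
    f0=state()["force"]; ok=True
    for z in np.arange(.094,.0665,-.003):
        servo_line([*xy,z],rate=.05); d=state()["force"]-f0
        if np.abs(d).max()>8: ok=False; break
    print("ok",ok,z,np.round(d,1))
E
```

```text
plate [0.516903   0.40854117] nest [0.5175729  0.40475334]
width 0.021260027056809735 ff 34.9999076128006 t 44.4167 z 0.06307844088508052
held 0.021544289944915376
ok True 0.06699999999999998 [-0.6  0.9  0.8]
```

View pics/s0.png

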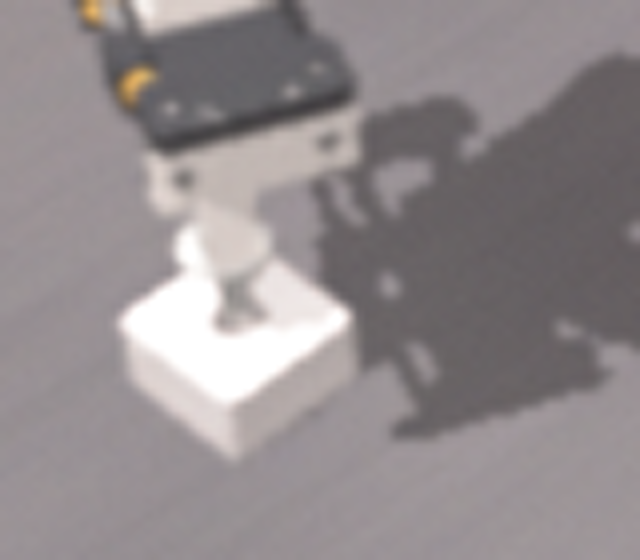

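The pin foot is over the hole at (240,305), and the shaft slid in with no force. I'll seat it and look at everything.

```bash
python3 - <<'E'
from h import *
xy=[.6493,.1484]; f0=state()["force"][2]
for z in np.arange(.066,.058,-.001):
    servo_line([*xy,z],rate=.02); pause(.1); d=state()["force"][2]-f0
    if d>3: break
print(z,d); release(xy,z)
goto([.35,-.5,.3],quat(0)); pause(.3)
save("top","pics/e1.png",60,120,410,250,2.28)
save("side","pics/e2.png",90,150,310,330,3.6); s=state(); print(s["time_s"],s["force"])
E
```

```text
0.062 8.000511424660939
57.65 [1.40581532 0.77634394 0.32374228]
```

View pics/e1.png

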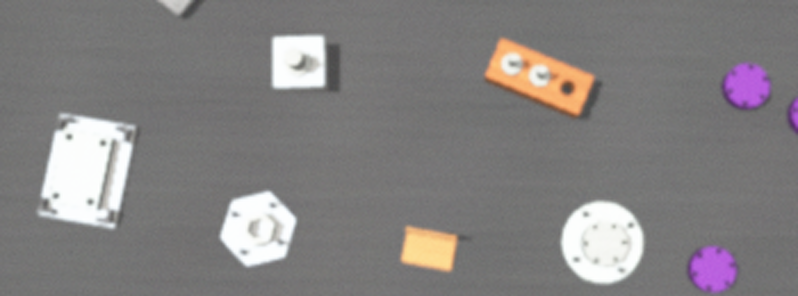

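View pics/e2.png

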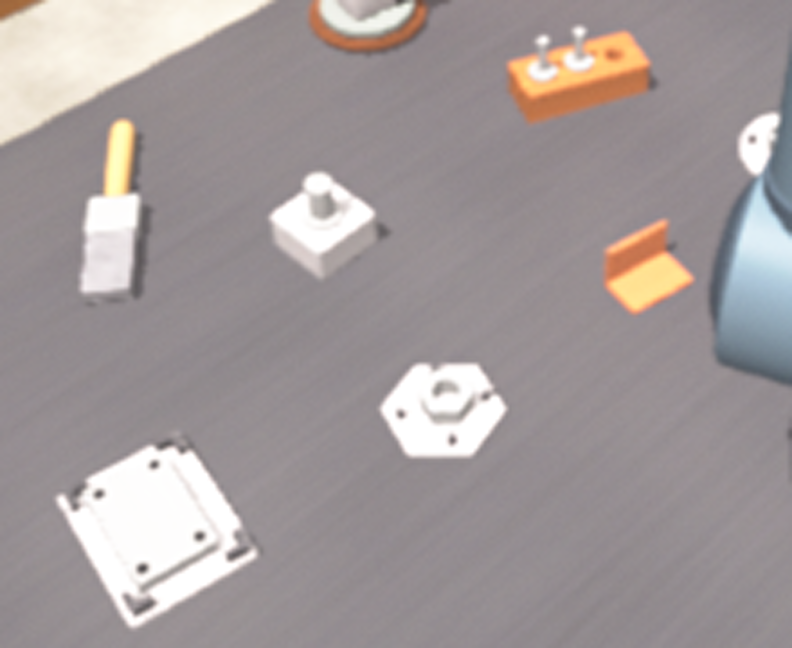

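The pin is upright with its collar on the socket block. Both slim pins still stand in the rack at side view (543,60) and (579,50). The nut and flange are inside their posts. One last numeric check of the plate from the side view, then I'll hand in.

```bash
python3 - <<'E'
from h import *
f=lambda c:(np.array(c)+.5)/3.6-.5+[90,150]
p=ray("side",f((148,515.5)),.021); n=np.mean([ray("side",f(c),.005) for c in ((58,497),(183,432),(256,551),(134,627))],0)
H=np.array([ray("side",f(c),.021) for c in ((98,493),(153,464),(199,537),(142,568))])
print(p,n,p-n,[np.degrees(np.arctan2(*(H[a]-H[b])[::-1])) for a,b in((0,3),(1,2))])
if np.abs(p-n).max()<.006: print(finish_job())
E
```

```text
[0.51543711 0.40735572] [0.51541064 0.40271912] [2.64736947e-05 4.63660331e-03] [np.float64(-9.149136299422045), np.float64(-9.047566669944004)]
the job is handed in; nothing more can be done
None
```

The job is handed in: the nut, flange and base plate lie flat in their nests (the plate about 4 mm off centre, within its 8 mm play), the thick pin is seated in the socket, and the slim pins were left standing in the rack.

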